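Microscope start-up in order

TASK

Start up the microscope's equipment in its proper order: with a closed fingertip gently press the green button all the way down, then the yellow one, then the blue one; each stays down by itself. Leave the red button up, and do not lift, shift or knock over the control boxes or the other things on the bench.

Things in the scene. Friction and masses are not known exactly. Their poses are not given: they have to be found in the camera images.
- green_box: loose control box with the green button (mains conditioner, grey case), 85 x 105 x 50 mm (x, y, z), 0.6 to 1.1 kg, standing flat on the bench on its own; origin at the centre of its underside, z up. Never to be lifted or shifted.
- green_top (a point): centre of the top face of the round green push button, 36 mm across, in the middle of its box's top and 70 mm above the bench when up; it stands inside a fixed steel collar 50 mm across whose top is 54 mm above the bench. z points up; moves down with the button.
- green_button (a joint): travel of the green button, m: 0 up, 0.010 fully down on its stop (top then 6 mm above the collar); starts at 0 to 0.001. Resists with about 3.5 N and stays at whatever depth it is left (no return); counts as in past 6 mm. Once on its stop, its rubber top gives way from 5 N on, 2 N more per mm, at most 5 mm, and springs back when let go.
- yellow_box: loose control box with the yellow button (lamp supply, white case), 85 x 105 x 50 mm (x, y, z), 0.6 to 1.1 kg, standing flat on the bench on its own; origin at the centre of its underside, z up. Never to be lifted or shifted.
- yellow_top (a point): centre of the top face of the round yellow push button, 36 mm across, in the middle of its box's top and 70 mm above the bench when up; it stands inside a fixed steel collar 50 mm across whose top is 54 mm above the bench. z points up; moves down with the button.
- yellow_button (a joint): travel of the yellow button, m: 0 up, 0.010 fully down on its stop (top then 6 mm above the collar); starts at 0 to 0.001. Resists with about 3.5 N and stays at whatever depth it is left (no return); counts as in past 6 mm. Once on its stop, its rubber top gives way from 5 N on, 2 N more per mm, at most 5 mm, and springs back when let go.
- blue_box: loose control box with the blue button (camera unit, dark case), 85 x 105 x 50 mm (x, y, z), 0.6 to 1.1 kg, standing flat on the bench on its own; origin at the centre of its underside, z up. Never to be lifted or shifted.
- blue_top (a point): centre of the top face of the round blue push button, 36 mm across, in the middle of its box's top and 70 mm above the bench when up; it stands inside a fixed steel collar 50 mm across whose top is 54 mm above the bench. z points up; moves down with the button.
- blue_button (a joint): travel of the blue button, m: 0 up, 0.010 fully down on its stop (top then 6 mm above the collar); starts at 0 to 0.001. Resists with about 3.5 N and stays at whatever depth it is left (no return); counts as in past 6 mm. Once on its stop, its rubber top gives way from 5 N on, 2 N more per mm, at most 5 mm, and springs back when let go.
- red_box: loose control box with the red button (shutter unit, white case), 85 x 105 x 50 mm (x, y, z), 0.6 to 1.1 kg, standing flat on the bench on its own; origin at the centre of its underside, z up. Never to be lifted or shifted.
- red_top (a point): centre of the top face of the round red push button, 36 mm across, in the middle of its box's top and 70 mm above the bench when up; it stands inside a fixed steel collar 50 mm across whose top is 54 mm above the bench. z points up; moves down with the button.
- red_button (a joint): travel of the red button, m: 0 up, 0.010 fully down on its stop (top then 6 mm above the collar); starts at 0 to 0.001. Resists with about 3.5 N and stays at whatever depth it is left (no return); counts as in past 6 mm. Once on its stop, its rubber top gives way from 5 N on, 2 N more per mm, at most 5 mm, and springs back when let go.
- oil_bottle: loose amber immersion oil bottle, 34 mm diameter, 75 mm tall, upright; origin at the centre of its underside. Bystander.
- slide_box: loose white slide box, 85 x 32 x 22 mm, lying flat; origin at the centre of its underside. Bystander.
- objective: loose dark metal microscope objective, 33 mm diameter, 48 mm tall, upright; origin at the centre of its underside. Bystander.
- tube_rack: loose white tube block, 55 x 55 mm, 38 mm tall with the caps; origin at the centre of its underside. Bystander.

How it is judged:
By the outcome, as a careful person would: the job done as asked, in the order asked, and still so for the second after the job is handed in, with the robot touching nothing.
It also fails if it takes over 42 s, if anything falls off the work surface, if the arm or the gripper's body presses on something with over 40 N, if the wrist force passes 120 N, or if a joint passes its speed limit or range.

ROBOT

A 7-joint arm with a two-finger parallel gripper is mounted at the origin on the work surface. World frame = base frame: x ahead of the robot, y to its left, z up, the work surface at z = 0. Lengths are in m, angles in rad, forces in N, time in s.
With the tool pointing down it reaches from about 0.425 to 0.8 m from the base axis. Payload 8.3 kg.
Tool frame: the origin (TCP) lies on the centre line of the jaws, within the pads' length; the fingertips stand 17 mm ahead of it and the grasp point (between the pads) lies 2 mm behind it (tips_ahead is the distance from the TCP to the fingertips, in m); z points along the fingers, y is the line along which they close (so a half turn about z gives the same grasp; the last joint's range is limited). The gripper opens to 85 mm and grips with 20 to 120 N. Pads are 22 mm wide; open, the fingers measure 114 mm over their backs; the gripper's body (76 mm by 85 mm) begins 54 mm behind the grasp point. The pads swing forward as they close: fully open they stand 13 mm farther back than shut.
Start: joints at [-1.32, 0.383, 0.016, 1.37, -0.006, 1.388, -0.046], TCP at [0.193, 0.594, 0.248] pointing down, gripper open.
Joint ranges: [-2.95, 2.95], [-0.25, 2.06], [-1.52, 1.56], [0.18, 2.33], [-1.44, 4.58], [0.02, 2.06], [-3.01, 3.01]. Speed limits (rad/s): [2.39, 2.39, 3.01, 3.01, 3.14, 3.14, 3.14].

INTERFACE

Orientations are given as a rotation vector (axis times angle).
In Python, from station import state, camera, camera_info, close_job, tips_ahead gives the robot as it stands.
- The arm moves only by the tool apply_moves, never from a script. Its argument "moves" is a list of rows, each an object with "slide": the shift along the world's x, y, z in cm, a list of three; "twist": the turn about the world's z in rad; "fingers": the opening, from 0 (shut) to 1 (fully open). A call has 1 to 10 rows; each row is the pose to reach, as a shift and turn from the pose commanded when the call began; what a row does not reach only later rows make up. A row lasts 1/10 s, in which the tool goes at most 50 mm and 8.59 degrees, less where a joint would pass 70% of its speed; a pose out of reach is approached as far as the arm can. A call with a gripper value outside its range is refused whole. The fingers move at their own pace and stop on an object; "squeeze" is the grip in N (left out, the last holds). Time passes only in rows, so rows that repeat a pose let the fingers close. It gives the time, the measured TCP pose, the force, the opening and the grip force at its end, in the units of the state.
- state(): the state, without advancing time (a new reading comes with each control period).
- camera(name): name is "scene" or "top" or "wrist"; returns (picture, depth): 480x640x3 uint8, red, green, blue; 480x640 float32, m along the optical axis (not along the pixel's ray), 0 where there is no reading.
- camera_info(name): a dict with "fx", "fy", "cx", "cy" (pixels), "T" (4x4, takes a point from camera to world coordinates). Camera axes: x right, y up, looking along -z (the intrinsics and any distortion apply to the point x, -y, -z); pixel columns grow to the right and rows downward; lengths in m; the calibration is good to about 2 mm. A picture is of the moment at which its call begins: read the wrist's pose just before it. camera_info takes no time and is no camera call; for the wrist camera it gives the pose at the moment of the call.
- close_job(): hands the job in; it is judged then, once.
The state is a dict: "clock": time; "q": joint angles; "joint_vel": joint speeds; "tau": joint torques, N m; "ee_pos": TCP position; "eef_rot": TCP orientation; "ft_force": force on the tool from outside, world axes, zero at the start; "ft_torque": the same for the moment, N m; "opening": finger opening in m; "grip_force": force on a finger pad.
Only numpy, scipy, OpenCV 4.12 (cv2) and the standard library are available. Lean on these libraries where they do the work, as an engineer would, in place of code of your own. Each camera call takes 0.05 s, during which the arm holds its last target. There are 200 camera calls.

## Working session

There is one attempt and no reset: what is moved stays moved. The work goes in short steps, Python scripts to look and compute and a tool call to move; the robot and the scene stay as the last step left them, time stands still between calls to the robot, and variables do not carry over. Pictures are saved under pics/ and viewed, at most 10 in all, crops included, and the job is handed in when it is done.

Besides the shell and the picture viewer there is one more tool, called after ">>>" as name(argument=value, ...), one argument or row to a line, values as JSON. apply_moves: Moves the arm, as the interface text tells. Its arguments: {"type":"object","properties":{"moves":{"type":"array","items":{"type":"object","properties":{"slide":{"type":"array","items":{"type":"number"}},"twist":{"type":"number"},"fingers":{"type":"number"}}}},"squeeze":{"type":"number"}},"required":["moves"]}

```bash
mkdir -p pics; python3 - <<'E'
from station import *
import cv2,numpy as np
s=state();print(s['clock'],s['ee_pos'],s['eef_rot'],s['ft_force'],tips_ahead)
for n in("top","scene"):
    p,d=camera(n);i=camera_info(n);np.savez(f"{n}0.npz",p=p,d=d,**{k:i[k] for k in i if k!='name'})
    cv2.imwrite(f"pics/{n}0.png",p[:,:,::-1]);print(i)
E
```

```text
0.0 [0.19270805 0.59404914 0.24726422] [-4.90647696e-01 -3.10275778e+00  3.07787299e-03] [-0.30195365  0.23128684  0.77741775] 0.017
{'fx': 621.9118230335982, 'fy': 621.9118230335982, 'cx': 319.74305732331464, 'cy': 229.70186346192733, 'T': array([[-0.01776784,  0.98707336, -0.15928114,  0.33427643],
       [-0.99977583, -0.01937448, -0.00853948, -0.02186766],
       [-0.01151508,  0.1590937 ,  0.98719633,  1.42107677],
       [ 0.        ,  0.        ,  0.        ,  1.        ]])}
{'fx': 612.4470530081559, 'fy': 612.4470530081559, 'cx': 324.0750902137449, 'cy': 241.10337386215122, 'T': array([[ 0.84339319, -0.3715577 ,  0.38811442,  0.99465574],
       [ 0.53725584,  0.59211531, -0.60062935, -0.71450486],
       [-0.00664003,  0.71508344,  0.69900757,  0.9057226 ],
       [ 0.        ,  0.        ,  0.        ,  1.        ]])}
```

View pics/top0.png

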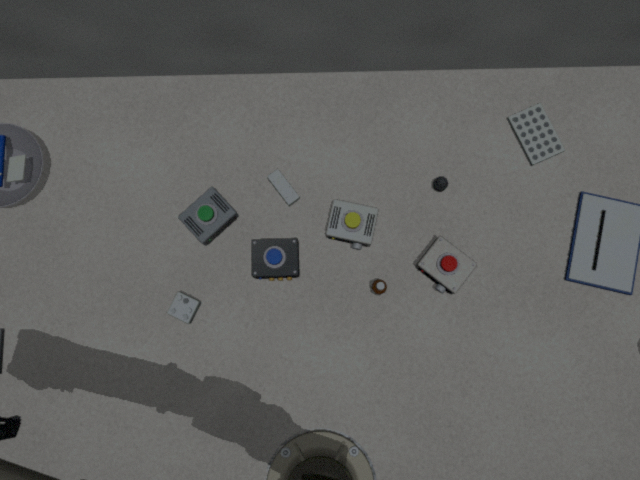

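View pics/scene0.png

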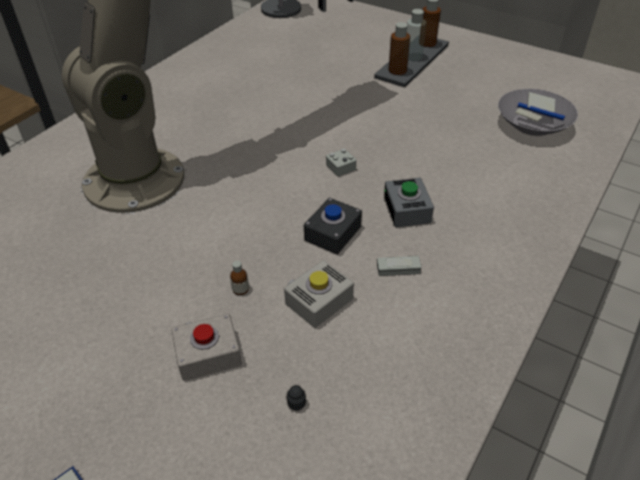

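The top view shows green at (206,213), yellow (353,219), blue (274,257) and red (449,263). The arm is off to the left and nothing is occluded. I'll measure the button centres in both views.

```bash
cat >h.py <<'E'
import cv2,numpy as np
R={'green':(45,80),'yellow':(22,35),'blue':(105,125),'red':(0,8)}
def find(p,c,mn=30,v=60,s=130):
    h=cv2.cvtColor(p,cv2.COLOR_RGB2HSV);a,b=R[c]
    m=cv2.inRange(h,(a,s,v),(b,255,255))
    n,_,st,ce=cv2.connectedComponentsWithStats(m)
    return [(ce[k],st[k]) for k in range(1,n) if st[k,4]>mn]
def ray(i,u,z=.07):
    d=np.array([(u[0]-i['cx'])/i['fx'],-(u[1]-i['cy'])/i['fy'],-1]);T=i['T'];w=T[:3,:3]@d;o=T[:3,3]
    return o+w*(z-o[2])/w[2]
def pt(i,u,dep):
    return i['T'][:3,:3]@(dep*np.array([(u[0]-i['cx'])/i['fx'],-(u[1]-i['cy'])/i['fy'],-1]))+i['T'][:3,3]
E
python3 - <<'E'
from h import *
for n in("top","scene"):
    i=np.load(n+"0.npz")
    for c in R:
        for ce,st in find(i['p'],c):
            d=i['d'][int(round(ce[1])),int(round(ce[0]))]
            print(n,c,ce.round(1),st,ray(i,ce).round(4),pt(i,ce,d).round(4))
E
```

```text
top green [205.4 212.8] [198 206  15  15 163] [0.5951 0.2425 0.07  ] [0.594  0.2413 0.076 ]
top yellow [352.2 220. ] [345 213  15  15 182] [ 0.5726 -0.082   0.07  ] [ 0.5719 -0.0818  0.0742]
top blue [  1.4 151.7] [  0 135   5  38 138] [0.745 0.706 0.07 ] [0.7509 0.7166 0.0504]
top blue [273.8 256.2] [267 249  15  15 182] [0.4956 0.0915 0.07  ] [0.4956 0.0915 0.0699]
top red [448.5 263.1] [441 256  16  15 167] [ 0.4732 -0.2892  0.07  ] [ 0.4731 -0.2889  0.0712]
scene green [409.3 186.7] [402 181  15  12 135] [0.5957 0.2414 0.07  ] [ 0.9947 -0.7145  0.9057]
scene yellow [318.6 279.9] [310 272  18  17 259] [ 0.5769 -0.0875  0.07  ] [ 0.5775 -0.0885  0.0712]
scene blue [541.4 111.1] [518 103  46  16 157] [0.7396 0.6801 0.07  ] [0.7328 0.7176 0.0475]
scene blue [332.7 210.2] [325 204  17  13 173] [0.4966 0.0898 0.07  ] [0.4947 0.093  0.0667]
scene red [202.8 332.4] [193 324  21  18 275] [ 0.4753 -0.2927  0.07  ] [ 0.4741 -0.2917  0.068 ]
```

>>> apply_moves(
  moves=[
    {"slide":[3.7,-3.2,0],"fingers":0},
    {"slide":[7.4,-6.4,0],"fingers":0},
    {"slide":[11,-9.6,-1],"fingers":0},
    {"slide":[14.7,-12.8,-2],"fingers":0},
    {"slide":[18.3,-16,-3],"fingers":0},
    {"slide":[22,-19.2,-4],"fingers":0},
    {"slide":[25.6,-22.4,-5],"fingers":0},
    {"slide":[29.2,-25.6,-6],"fingers":0},
    {"slide":[32.9,-28.8,-7],"fingers":0},
    {"slide":[36.5,-32,-8],"fingers":0},
  ],
)

```text
schema error: expected keys slide, twist, fingers
```

>>> apply_moves(
  moves=[
    {"slide":[3.7,-3.2,-0.5],"fingers":0},
    {"slide":[3.7,-3.2,-0.5],"fingers":0},
    {"slide":[3.7,-3.2,-0.5],"fingers":0},
    {"slide":[3.7,-3.2,-0.5],"fingers":0},
  ],
)

```text
schema error: expected keys slide, twist, fingers
```

```bash
cat >look.py <<'E'
import sys
from h import *
from station import *
c,tag=sys.argv[1:3]
s=state();i=camera_info('wrist');p,d=camera('wrist')
cv2.imwrite(f"pics/{tag}.png",p[:,:,::-1]);print(s['clock'],s['ee_pos'].round(4),s['eef_rot'].round(3),s['ft_force'].round(2),s['opening'])
for k in R:
    for ce,st in find(p,k,400,40):
        dd=d[int(round(ce[1])),int(round(ce[0]))];print(k,ce.round(0),st,'ray',ray(i,ce).round(4),'depth',pt(i,ce,dd).round(4))
E
python3 look.py green w1
```

```text
0.1 [0.1928 0.5941 0.2474] [-4.910e-01 -3.103e+00  3.000e-03] [-0.79  0.14  0.49] 0.08544455697951438
```

>>> apply_moves(
  moves=[
    {"slide":[3.7,-3.2,0],"twist":0,"fingers":0},
    {"slide":[7.4,-6.4,0],"twist":0,"fingers":0},
    {"slide":[11,-9.6,-1],"twist":0,"fingers":0},
    {"slide":[14.7,-12.8,-2],"twist":0,"fingers":0},
    {"slide":[18.3,-16,-3],"twist":0,"fingers":0},
    {"slide":[22,-19.2,-4],"twist":0,"fingers":0},
    {"slide":[25.6,-22.4,-5],"twist":0,"fingers":0},
    {"slide":[29.2,-25.6,-6],"twist":0,"fingers":0},
    {"slide":[32.9,-28.8,-7],"twist":0,"fingers":0},
    {"slide":[36.5,-32,-8],"twist":0,"fingers":0},
  ],
)

```text
clock: 1.15
ee_pos: [0.559, 0.2729, 0.1677]
eef_rot: [-0.49, -3.103, 0.0]
ft_force: [0.2, 1.0, -0.2]
opening: 0.0001
grip_force: 0.0
```

>>> apply_moves(
  moves=[
    {"slide":[3.7,-3.2,-0.5],"twist":0,"fingers":0},
    {"slide":[3.7,-3.2,-0.5],"twist":0,"fingers":0},
    {"slide":[3.7,-3.2,-0.5],"twist":0,"fingers":0},
    {"slide":[3.7,-3.2,-0.5],"twist":0,"fingers":0},
  ],
)

```text
clock: 1.55
ee_pos: [0.594, 0.2438, 0.163]
eef_rot: [-0.488, -3.102, -0.001]
ft_force: [-0.9, 0.4, 0.1]
opening: -0.0002
grip_force: 0.0
```

```bash
python3 look.py green w1
```

```text
1.55 [0.594  0.2438 0.163 ] [-4.880e-01 -3.102e+00 -1.000e-03] [-0.88  0.44  0.12] -0.00021413138231674136
green [320. 253.] [ 294  225   54   56 2359] ray [0.5915 0.2451 0.07  ] depth [0.5918 0.245  0.0691]
blue [ 31. 181.] [   1  153   61   58 2628] ray [0.4947 0.0941 0.07  ] depth [0.4945 0.0921 0.0675]
```

View pics/w1.png

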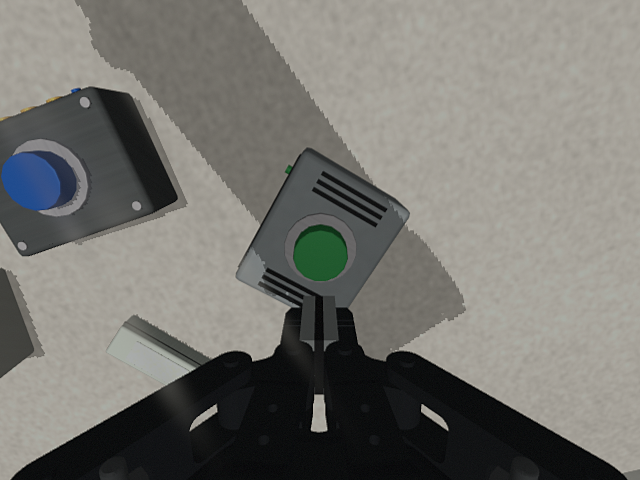

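The view shows the green button whole at (320,253), right under the jaws, so the estimates agree within 3 mm. Descending.

>>> apply_moves(
  moves=[
    {"slide":[0,0,-3],"twist":0,"fingers":0},
    {"slide":[0,0,-6],"twist":0,"fingers":0},
    {"slide":[0,0,-7.2],"twist":0,"fingers":0},
    {"slide":[0,0,-7.2],"twist":0,"fingers":0},
  ],
)

```text
clock: 2.0
ee_pos: [0.5929, 0.2433, 0.0895]
eef_rot: [-0.487, -3.1, 0.003]
ft_force: [-0.8, -0.7, -0.5]
opening: -0.0001
grip_force: 0.0
```

>>> apply_moves(
  moves=[
    {"slide":[0,0,-0.3],"twist":0,"fingers":0},
    {"slide":[0,0,-0.5],"twist":0,"fingers":0},
    {"slide":[0,0,-0.7],"twist":0,"fingers":0},
    {"slide":[0,0,-0.9],"twist":0,"fingers":0},
    {"slide":[0,0,-1.1],"twist":0,"fingers":0},
    {"slide":[0,0,-1.1],"twist":0,"fingers":0},
  ],
)

```text
clock: 2.6
ee_pos: [0.5955, 0.2428, 0.0807]
eef_rot: [0.491, 3.102, 0.001]
ft_force: [2.2, 1.7, 2.2]
opening: 0.0001
grip_force: 1.4
```

>>> apply_moves(
  moves=[
    {"slide":[0,0,-0.15],"twist":0,"fingers":0},
    {"slide":[0,0,-0.3],"twist":0,"fingers":0},
    {"slide":[0,0,-0.4],"twist":0,"fingers":0},
    {"slide":[0,0,-0.4],"twist":0,"fingers":0},
  ],
)

```text
clock: 3.0
ee_pos: [0.5953, 0.2427, 0.0767]
eef_rot: [0.491, 3.102, 0.001]
ft_force: [2.0, 2.0, 5.6]
opening: 0.0001
grip_force: 3.0
```

>>> apply_moves(
  moves=[
    {"slide":[0,0,-0.1],"twist":0,"fingers":0},
    {"slide":[0,0,-0.1],"twist":0,"fingers":0},
  ],
)

```text
clock: 3.2
ee_pos: [0.5953, 0.2427, 0.0759]
eef_rot: [0.491, 3.102, 0.001]
ft_force: [1.7, 1.2, 8.0]
opening: 0.0001
grip_force: 3.7
```

>>> apply_moves(
  moves=[
    {"slide":[0,0,1],"twist":0,"fingers":0},
    {"slide":[0,0,5],"twist":0,"fingers":0},
    {"slide":[0,0,9],"twist":0,"fingers":0},
    {"slide":[0,0,9],"twist":0,"fingers":0},
  ],
)

```text
clock: 3.6
ee_pos: [0.5972, 0.2429, 0.1716]
eef_rot: [0.491, 3.096, 0.007]
ft_force: [0.9, 0.1, 0.7]
opening: -0.0004
grip_force: 0.0
```

```bash
python3 look.py green w2
```

```text
3.6 [0.5972 0.2429 0.1716] [0.491 3.096 0.007] [0.9  0.09 0.72] -0.0003707613754236627
green [319. 240.] [ 294  216   50   48 1910] ray [0.5895 0.2454 0.07  ] depth [0.5925 0.2445 0.0599]
blue [ 37. 173.] [   9  146   58   56 2474] ray [0.4947 0.0942 0.07  ] depth [0.4945 0.0928 0.0681]
```

Green is down: its top is at 0.060 and the press reached 8 N on the stop. Now yellow.

>>> apply_moves(
  moves=[
    {"slide":[-0.2,-4,0],"twist":0,"fingers":0},
    {"slide":[-0.5,-8,0],"twist":0,"fingers":0},
    {"slide":[-0.8,-12,0],"twist":0,"fingers":0},
    {"slide":[-1,-16,0],"twist":0,"fingers":0},
    {"slide":[-1.3,-20,0],"twist":0,"fingers":0},
    {"slide":[-1.6,-24,0],"twist":0,"fingers":0},
    {"slide":[-1.9,-28,0],"twist":0,"fingers":0},
    {"slide":[-2.1,-32.7,0],"twist":0,"fingers":0},
    {"slide":[-2.1,-32.7,0],"twist":0,"fingers":0},
    {"slide":[-2.1,-32.7,0],"twist":0,"fingers":0},
  ],
)

```text
clock: 4.65
ee_pos: [0.5724, -0.0862, 0.164]
eef_rot: [-0.496, -3.099, 0.001]
ft_force: [0.3, 1.0, -0.3]
opening: 0.0002
grip_force: 0.0
```

```bash
python3 look.py yellow w3
```

```text
4.65 [ 0.5724 -0.0862  0.164 ] [-4.960e-01 -3.099e+00  1.000e-03] [ 0.31  1.03 -0.33] 0.0002372335615349142
yellow [326. 251.] [ 300  223   54   57 2381] ray [ 0.5701 -0.0808  0.07  ] depth [ 0.5703 -0.0809  0.0693]
blue [582.  33.] [ 542    0   82   70 4501] ray [0.4954 0.0874 0.07  ] depth [0.4954 0.0882 0.0687]
```

>>> apply_moves(
  moves=[
    {"slide":[0,0.3,-3],"twist":0,"fingers":0},
    {"slide":[0,0.3,-6],"twist":0,"fingers":0},
    {"slide":[0,0.3,-7.3],"twist":0,"fingers":0},
    {"slide":[0,0.3,-7.3],"twist":0,"fingers":0},
    {"slide":[0,0.3,-7.3],"twist":0,"fingers":0},
  ],
)

```text
clock: 5.2
ee_pos: [0.5743, -0.0809, 0.0929]
eef_rot: [0.489, 3.103, 0.0]
ft_force: [0.2, 0.3, 0.0]
opening: -0.0002
grip_force: 0.0
```

>>> apply_moves(
  moves=[
    {"slide":[0,0,-0.3],"twist":0,"fingers":0},
    {"slide":[0,0,-0.5],"twist":0,"fingers":0},
    {"slide":[0,0,-0.7],"twist":0,"fingers":0},
    {"slide":[0,0,-0.9],"twist":0,"fingers":0},
    {"slide":[0,0,-1.1],"twist":0,"fingers":0},
    {"slide":[0,0,-1.1],"twist":0,"fingers":0},
  ],
)

```text
clock: 5.8
ee_pos: [0.5743, -0.0816, 0.0814]
eef_rot: [0.491, 3.102, 0.0]
ft_force: [1.8, 0.1, 1.2]
opening: -0.0001
grip_force: 1.0
```

>>> apply_moves(
  moves=[
    {"slide":[0,0,-0.15],"twist":0,"fingers":0},
    {"slide":[0,0,-0.3],"twist":0,"fingers":0},
    {"slide":[0,0,-0.45],"twist":0,"fingers":0},
    {"slide":[0,0,-0.55],"twist":0,"fingers":0},
    {"slide":[0,0,-0.55],"twist":0,"fingers":0},
  ],
)

```text
clock: 6.3
ee_pos: [0.5743, -0.0816, 0.0762]
eef_rot: [0.491, 3.102, 0.0]
ft_force: [1.1, -0.3, 6.9]
opening: 0.0002
grip_force: 3.4
```

>>> apply_moves(
  moves=[
    {"slide":[0,0,1],"twist":0,"fingers":0},
    {"slide":[0,0,5],"twist":0,"fingers":0},
    {"slide":[0,0,9],"twist":0,"fingers":0},
    {"slide":[0,0,9],"twist":0,"fingers":0},
  ],
)

```text
clock: 6.7
ee_pos: [0.5762, -0.0823, 0.1715]
eef_rot: [0.49, 3.095, 0.001]
ft_force: [0.7, 0.1, 0.6]
opening: -0.0001
grip_force: 0.0
```

```bash
python3 look.py yellow w4
```

```text
6.7 [ 0.5762 -0.0823  0.1715] [4.900e-01 3.095e+00 1.000e-03] [0.69 0.08 0.65] -7.850488754124009e-05
yellow [318. 239.] [ 292  215   51   49 1949] ray [ 0.5678 -0.0806  0.07  ] depth [ 0.5711 -0.0817  0.059 ]
blue [565.  31.] [ 527    0   78   67 4121] ray [0.4955 0.0865 0.07  ] depth [0.4955 0.0872 0.0688]
```

>>> apply_moves(
  moves=[
    {"slide":[-1.8,4,0],"twist":0,"fingers":0},
    {"slide":[-3.6,8,0],"twist":0,"fingers":0},
    {"slide":[-5.4,12,0],"twist":0,"fingers":0},
    {"slide":[-7.2,16,0],"twist":0,"fingers":0},
    {"slide":[-7.9,17.3,0],"twist":0,"fingers":0},
    {"slide":[-7.9,17.3,0],"twist":0,"fingers":0},
    {"slide":[-7.9,17.3,0],"twist":0,"fingers":0},
  ],
)

```text
clock: 7.45
ee_pos: [0.4943, 0.0908, 0.165]
eef_rot: [-0.49, -3.102, 0.002]
ft_force: [0.9, -0.4, 1.3]
opening: 0.0002
grip_force: 0.0
```

```bash
python3 look.py blue w5
```

```text
7.45 [0.4943 0.0908 0.165 ] [-4.900e-01 -3.102e+00  2.000e-03] [ 0.92 -0.41  1.27] 0.00022428739164884157
green [564. 312.] [ 538  290   53   45 1843] ray [0.5843 0.2363 0.07  ] depth [0.5921 0.242  0.0595]
yellow [135. 394.] [118 382  41  30 627] ray [ 0.5553 -0.0724  0.07  ] depth [ 0.5627 -0.0825  0.0581]
blue [321. 252.] [ 295  225   54   55 2340] ray [0.4923 0.0927 0.07  ] depth [0.4928 0.0925 0.0685]
```

Yellow is down (top at 0.059), and the blue button is centred under the tool.

>>> apply_moves(
  moves=[
    {"slide":[0,0.1,-3],"twist":0,"fingers":0},
    {"slide":[0,0.1,-6],"twist":0,"fingers":0},
    {"slide":[0,0.1,-7.3],"twist":0,"fingers":0},
    {"slide":[0,0.1,-7.3],"twist":0,"fingers":0},
    {"slide":[0,0.1,-7.3],"twist":0,"fingers":0},
  ],
)

```text
clock: 8.0
ee_pos: [0.4955, 0.0918, 0.0934]
eef_rot: [0.493, 3.102, -0.0]
ft_force: [0.0, 0.7, 0.0]
opening: -0.0
grip_force: 0.0
```

>>> apply_moves(
  moves=[
    {"slide":[0,0,-0.3],"twist":0,"fingers":0},
    {"slide":[0,0,-0.5],"twist":0,"fingers":0},
    {"slide":[0,0,-0.7],"twist":0,"fingers":0},
    {"slide":[0,0,-0.9],"twist":0,"fingers":0},
    {"slide":[0,0,-1.1],"twist":0,"fingers":0},
    {"slide":[0,0,-1.1],"twist":0,"fingers":0},
  ],
)

```text
clock: 8.6
ee_pos: [0.4952, 0.0926, 0.0818]
eef_rot: [0.491, 3.102, 0.0]
ft_force: [0.1, -0.1, 2.1]
opening: -0.0
grip_force: 0.7
```

>>> apply_moves(
  moves=[
    {"slide":[0,0,-0.15],"twist":0,"fingers":0},
    {"slide":[0,0,-0.3],"twist":0,"fingers":0},
    {"slide":[0,0,-0.45],"twist":0,"fingers":0},
    {"slide":[0,0,-0.5],"twist":0,"fingers":0},
    {"slide":[0,0,-0.5],"twist":0,"fingers":0},
  ],
)

```text
clock: 9.1
ee_pos: [0.4952, 0.0926, 0.077]
eef_rot: [0.491, 3.103, 0.0]
ft_force: [0.3, 1.0, 5.4]
opening: 0.0003
grip_force: 2.6
```

>>> apply_moves(
  moves=[
    {"slide":[0,0,-0.1],"twist":0,"fingers":0},
    {"slide":[0,0,-0.1],"twist":0,"fingers":0},
  ],
)

```text
clock: 9.3
ee_pos: [0.4952, 0.0926, 0.0761]
eef_rot: [0.491, 3.102, 0.0]
ft_force: [0.2, 0.1, 7.4]
opening: 0.0001
grip_force: 3.4
```

>>> apply_moves(
  moves=[
    {"slide":[0,0,1],"twist":0,"fingers":0},
    {"slide":[0,0,5],"twist":0,"fingers":0},
    {"slide":[0,0,9],"twist":0,"fingers":0},
    {"slide":[0,0,9],"twist":0,"fingers":0},
    {"slide":[0,0,9],"twist":0,"fingers":0},
  ],
)

```text
clock: 9.8
ee_pos: [0.495, 0.0925, 0.1667]
eef_rot: [0.491, 3.102, 0.001]
ft_force: [-0.7, -0.2, -0.5]
opening: -0.0002
grip_force: 0.0
```

```bash
python3 look.py blue w6; python3 - <<'E'
from h import *
from station import *
p,d=camera('scene');i=camera_info('scene')
for c in R:
    for ce,st in find(p,c): print(c,ce.round(1),st,ray(i,ce,.06).round(4))
cv2.imwrite('pics/end.png',p[:,:,::-1])
E
```

```text
9.8 [0.495  0.0925 0.1667] [4.910e-01 3.102e+00 1.000e-03] [-0.69 -0.21 -0.52] -0.00019972406573326914
green [559. 309.] [ 533  287   53   45 1789] ray [0.5835 0.2363 0.07  ] depth [0.591  0.2418 0.0599]
yellow [134. 393.] [117 380  42  31 749] ray [ 0.5561 -0.0716  0.07  ] depth [ 0.563  -0.081   0.0589]
blue [318. 247.] [ 293  223   52   50 1994] ray [0.49   0.0935 0.07  ] depth [0.4935 0.0924 0.059 ]
green [408.9 190.4] [402 186  14  10 107] [0.596  0.2412 0.06  ]
yellow [318.6 281.8] [310 275  18  14 195] [ 0.5744 -0.0839  0.06  ]
blue [541.7 111.1] [518 103  46  16 161] [0.7372 0.6967 0.06  ]
blue [332.8 213.5] [325 208  16  12 150] [0.4964 0.0906 0.06  ]
red [202.8 332.6] [193 324  21  19 283] [ 0.4694 -0.2879  0.06  ]
```

View pics/end.png

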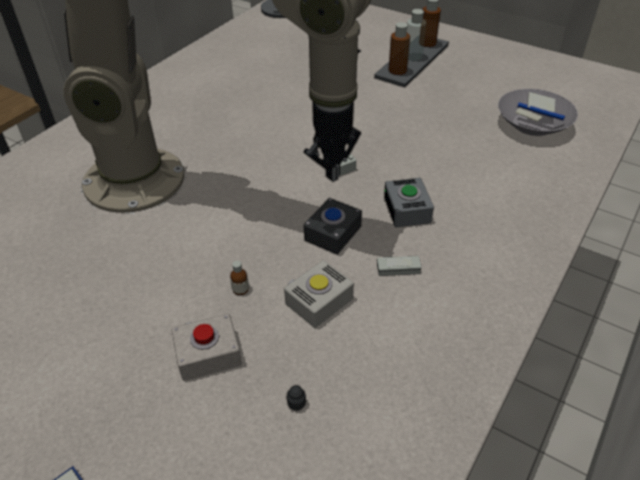

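The final picture shows green (409,190), yellow (319,282) and blue (333,213) pressed, with red (203,333) still up. The boxes and bystanders are where they were and the arm is clear.

```bash
python3 -c "
from station import *
print(close_job())"
```

```text
the job is handed in; nothing more can be done
None
```

I pressed the green, yellow and blue buttons fully down, in that order and with no more than about 8 N, left red up and saw nothing else shifted in the last picture; the job was handed in at about 10 s.

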